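# Sort the shoe-care things into their trays

## Robot

A 7-joint arm with a two-finger parallel gripper is mounted at the origin on the work surface. World frame = base frame: x ahead of the robot, y to its left, z up, the work surface at z = 0. Lengths are in m, angles in rad, forces in N, time in s.
With the tool pointing down it reaches from about 0.425 to 0.875 m from the base axis. Payload 4.7 kg.
Tool frame: the origin (TCP) lies between the finger pads; the fingertips stand 14 mm ahead of it and the grasp point (between the pads) lies 5 mm behind it; z points along the fingers, y is the line along which they close (so a half turn about z gives the same grasp; the last joint's range is limited). The gripper opens to 87 mm and grips with 3 to 60 N. Pads are 19 mm wide; open, the fingers measure 117 mm over their backs; the gripper's body (75 mm by 190 mm) begins 51 mm behind the grasp point.
Start: joints at [1.29, 0.321, -0.07, 1.45, 0.023, 1.371, -0.057], TCP at [0.189, -0.622, 0.237] pointing down, gripper open.
Joint ranges: [-2.86, 2.86], [-0.3, 2.09], [-1.38, 1.24], [0.06, 2.45], [-1.56, 4.7], [0.09, 2.05], [-2.69, 2.69]. Speed limits (rad/s): [2.57, 2.57, 3.14, 3.14, 3.14, 3.14, 3.14].

## Interface

Orientations are given as a rotation vector (axis times angle).
In Python, from bench import ctrl gives the robot as it stands.
- The arm moves only by the shell command python3 -m inch 'ROWS' [OPENING] [FORCE]. ROWS is JSON, a list of rows, each a list of 6 numbers: the shift along the world's x, y, z in mm, then the turn, a rotation vector about the world's x, y, z in degrees. In form: [[tx, ty, tz, rx, ry, rz], ...]. A call has 1 to 20 rows; each row is the pose to reach, as a shift and turn from the pose commanded when the call began; what a row does not reach only later rows make up. A row lasts 1/8 s, in which the tool goes at most 62.5 mm and 10.7 degrees, less where a joint would pass 70% of its speed; a pose out of reach is approached as far as the arm can. A call with a gripper value outside its range is refused whole. OPENING is the finger opening in mm, from 0 to 87, set as the call begins (- or left out, the last holds). The fingers move at their own pace and stop on an object; FORCE is the grip in N (left out, the last holds). Time passes only in rows, so rows that repeat a pose let the fingers close. It gives the time, the measured TCP pose, the force, the opening and the grip force at its end, in the units of the state.
- ctrl.get_state(): the state, without advancing time (a new reading comes with each control period).
- ctrl.get_image(name): name is "side" or "top" or "wrist"; returns (picture, depth): 420x560x3 uint8, red, green, blue; 420x560 float32, m along the optical axis (not along the pixel's ray), 0 where there is no reading.
- ctrl.camera_params(name): a dict with "mtx" (3x3 intrinsics, pixels), "T" (4x4, takes a point from camera to world coordinates). Camera axes: x right, y down, z forward; pixel columns grow to the right and rows downward; lengths in m; the calibration is good to about 2 mm. A picture is of the moment at which its call begins: read the wrist's pose just before it. camera_params takes no time and is no camera call; for the wrist camera it gives the pose at the moment of the call.
- ctrl.close_job(): hands the job in; it is judged then, once.
The state is a dict: "time": time; "joint_positions": joint angles; "qd": joint speeds; "joint_torque": joint torques, N m; "position": TCP position; "tool_rot": TCP orientation; "ft_force": force on the tool from outside, world axes, zero at the start; "torque": the same for the moment, N m; "grip_width": opening from 0.0 (shut) to 1.0 (fully open); "grip_force": force on a finger pad.
Only numpy, scipy, OpenCV 4.12 (cv2) and the standard library are available. Lean on these libraries where they do the work, as an engineer would, in place of code of your own. Each camera call takes 0.05 s, during which the arm holds its last target. There are 200 camera calls.

## Task

Clear the loose shoe-care things off the bench into the three grey trays: both loose cream jars go in the tray that already has a jar, the loose polish tin goes in the tray that already has a tin, and both brushes go in the empty tray. Set each one down flat on the tray's floor, the same way up as it stands now, none on top of another, and do not drop any. Leave the jar and the tin that are already in the trays standing where they are.

Things in the scene. Friction and masses are not known exactly. Their poses are not given: they have to be found in the camera images.
- brush_1: Shoe brush with a light wooden back and dark bristles, lying bristles down: 105 mm long along its x, 40 mm wide along its y, 44 mm tall; the wooden back (the part to grip, across its width) is from 24 to 44 mm above the origin, the stiff bristles, 34 mm wide, below it. Origin: centre of its underside (bristle tips), z up. About 0.09 kg.
- brush_2: Shoe brush with a light wooden back and dark bristles, lying bristles down: 105 mm long along its x, 40 mm wide along its y, 44 mm tall; the wooden back (the part to grip, across its width) is from 24 to 44 mm above the origin, the stiff bristles, 34 mm wide, below it. Origin: centre of its underside (bristle tips), z up. About 0.09 kg. The same as brush_1.
- jar_1: Loose glass shoe-cream jar with a black screw lid, upright: 44 mm diameter, 52 mm tall (glass to 36 mm, lid 41 mm diameter above). Origin: centre of its underside, z up. About 0.11 kg.
- jar_2: Loose glass shoe-cream jar with a black screw lid, upright: 44 mm diameter, 52 mm tall (glass to 36 mm, lid 41 mm diameter above). Origin: centre of its underside, z up. About 0.11 kg. The same as jar_1.
- tin_1: Loose flat round shoe-polish tin, bare metal, lying lid up: 56 mm diameter, 20 mm tall. Origin: centre of its underside, z up. About 0.09 kg.
- tray_jars: Grey plastic open tray, one of three alike: 140 mm along its x, 210 mm along its y, 22 mm high, walls and floor 5 mm thick (inside 130 x 200 mm), fixed to the bench. Origin: centre of its underside, z up; the inner floor is 5 mm above it. It already holds one jar (jar_kept) near its -y end, about 65 mm from the centre; the rest is free and takes two more jars in the same row.
- tray_tins: Grey plastic open tray, one of three alike: 140 mm along its x, 210 mm along its y, 22 mm high, walls and floor 5 mm thick (inside 130 x 200 mm), fixed to the bench. Origin: centre of its underside, z up; the inner floor is 5 mm above it. It already holds one tin (tin_kept) near its -y end, about 60 mm from the centre; the rest is free.
- tray_brushes: Grey plastic open tray, one of three alike: 140 mm along its x, 210 mm along its y, 22 mm high, walls and floor 5 mm thick (inside 130 x 200 mm), fixed to the bench. Origin: centre of its underside, z up; the inner floor is 5 mm above it. It is empty; two brushes fit side by side, lying along its x.
- jar_kept: The glass shoe-cream jar that already stands in tray_jars, with a black screw lid, upright: 44 mm diameter, 52 mm tall (glass to 36 mm, lid 41 mm diameter above). Origin: centre of its underside, z up. About 0.11 kg. To be left there.
- tin_kept: The flat round shoe-polish tin that already lies in tray_tins, bare metal, lying lid up: 56 mm diameter, 20 mm tall. Origin: centre of its underside, z up. About 0.09 kg. To be left there.

How it is judged:
By the outcome, as a careful person would: the job done as asked, in the order asked, and still so for the second after the job is handed in, with the robot touching nothing.
It also fails if it takes over 131 s, if anything falls off the work surface, if the arm or the gripper's body presses on something with over 40 N, if the wrist force passes 120 N, or if a joint passes its speed limit or range.

## Working session

There is one attempt and no reset: what is moved stays moved. The work goes in short steps, Python scripts to look and compute and a shell command to move; the robot and the scene stay as the last step left them, time stands still between calls to the robot, and variables do not carry over. Pictures are saved under pics/ and viewed, at most 14 in all, crops included, and the job is handed in when it is done.

```bash
mkdir -p pics; ls
python3 - <<'E'
from bench import ctrl
import cv2,numpy as np
s=ctrl.get_state();print({k:np.round(v,3).tolist() for k,v in s.items()})
for n in("top","side"):
    p,d=ctrl.get_image(n);cv2.imwrite(f"pics/{n}0.png",p[:,:,::-1]);np.save(f"pics/{n}0.npy",d)
    c=ctrl.camera_params(n);print(n,np.round(c["mtx"],1).tolist(),np.round(c["T"],3).tolist())
E
```

```text
pics
{'time': 0.0, 'joint_positions': [1.29, 0.322, -0.07, 1.452, 0.023, 1.371, -0.057], 'qd': [-0.002, 0.001, -0.0, -0.0, 0.001, -0.002, 0.001], 'joint_torque': [-0.0, -49.129, -0.404, -31.254, -0.064, 0.044, 0.0], 'position': [0.189, -0.621, 0.235], 'tool_rot': [-3.106, -0.461, 0.001], 'ft_force': [0.107, -0.03, -1.046], 'torque': [0.055, -0.012, 0.04], 'grip_force': 0.0, 'grip_width': 1.0}
top [[545.9, 0.0, 269.3], [0.0, 545.9, 210.2], [0.0, 0.0, 1.0]] [[0.001, -0.998, 0.059, 0.423], [-1.0, -0.001, 0.003, -0.033], [-0.003, -0.059, -0.998, 1.333], [0.0, 0.0, 0.0, 1.0]]
side [[478.6, 0.0, 273.2], [0.0, 478.6, 204.8], [0.0, 0.0, 1.0]] [[-0.697, -0.548, 0.463, -0.08], [-0.717, 0.53, -0.453, 0.542], [0.002, -0.648, -0.762, 1.022], [0.0, 0.0, 0.0, 1.0]]
```

View pics/top0.png

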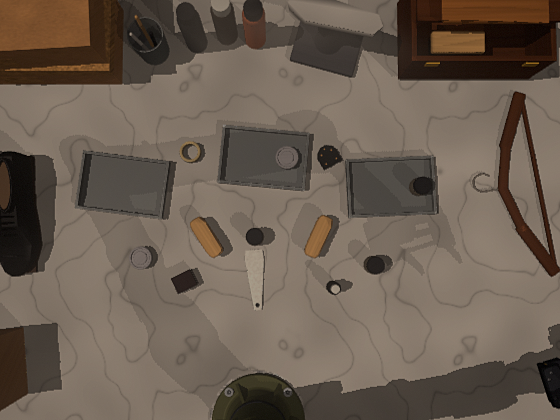

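View pics/side0.png

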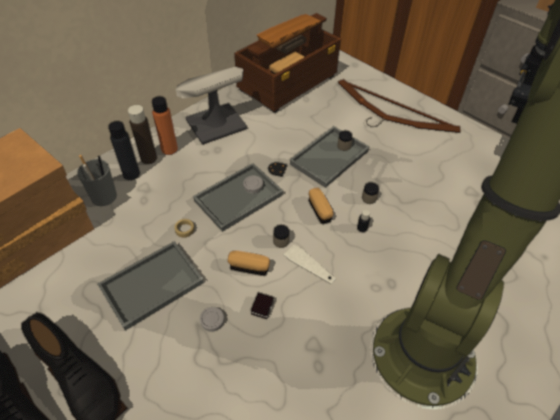

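Top view: brushes are at (206,237) and (318,236), loose jars at (256,236) and (375,264), and the loose tin at (141,258). The trays are brushes (126,185), tins (266,157) and jars (391,186). There are distractors nearby. Next I'll measure with depth.

```bash
cat > h.py <<'E'
import numpy as np,cv2
from bench import ctrl
def cloud(n,d):
    c=ctrl.camera_params(n);K=c["mtx"];T=np.array(c["T"])
    v,u=np.mgrid[:d.shape[0],:d.shape[1]]
    P=np.stack([(u-K[0][2])/K[0][0]*d,(v-K[1][2])/K[1][1]*d,d],-1)
    W=P@T[:3,:3].T+T[:3,3]; W[d<=0]=np.nan; return W
def blob(W,uv,r,zlo,zhi):
    "minAreaRect / circle of points in a z band within r px of uv"
    v,u=np.mgrid[:W.shape[0],:W.shape[1]]
    m=(np.hypot(u-uv[0],v-uv[1])<r)&(W[...,2]>zlo)&(W[...,2]<zhi)
    n,l,st,ce=cv2.connectedComponentsWithStats(m.astype(np.uint8))
    if n<2: return None
    k=1+np.argmax(st[1:,4]); p=W[l==k]
    (c,s,a)=cv2.minAreaRect((p[:,:2]*1000).astype(np.float32))
    return np.round(c,1),np.round(s,1),round(a,1),np.round(np.nanmedian(p,0)*1000,1),len(p)
E
python3 - <<'E'
from h import *
d=np.load("pics/top0.npy");W=cloud("top",d)
print("floor z",np.nanmedian(W[300:360,200:240,2]),np.nanmedian(W[280:300,400:500,2]))
for n,uv,r,a,b in [("b206",(206,237),30,.03,.06),("b318",(318,236),30,.03,.06),("j256",(256,236),16,.045,.07),("j375",(375,264),16,.045,.07),("tin",(141,258),18,.012,.035),("jk",(422,186),16,.045,.07),("tk",(288,157),20,.017,.04),
 ("tbr",(126,185),70,.012,.03),("tti",(266,157),70,.012,.03),("tja",(391,186),68,.012,.03),("shoehorn",(256,280),30,.004,.05),("bottle",(334,287),15,.02,.1),("blk",(328,155),14,.01,.1),("wax",(185,280),15,.01,.1),("ring",(191,152),13,.004,.1)]: print(n,blob(W,uv,r,a,b))
for n,uv in (("tbr",(126,185)),("tti",(250,157)),("tja",(391,186))): print(n,W[uv[1],uv[0]])
E
```

```text
floor z -0.00024261850391937845 0.0002703446501750584
b206 (array([436.3, 121.6]), array([104.6,  39.6]), 33.9, array([435.9, 120.9,  42.9]), 697)
b318 (array([ 438.2, -144.9]), array([ 39.7, 104.4]), 66.3, array([ 438.5, -143.7,   43.2]), 697)
j256 (array([437.8,   6.4]), array([39.9, 39.9]), 64.4, array([438.2,   7.3,  51.3]), 238)
j375 (array([ 369.8, -277.2]), array([40.3, 39.9]), 88.0, array([ 370.9, -276.7,   51.9]), 252)
tin (array([385.6, 281.2]), array([52.8, 55.4]), 0.3, array([385.6, 281.5,  18.8]), 434)
jk (array([ 558.2, -388.2]), array([40.7, 40.9]), 84.4, array([ 558. , -387.4,   56.6]), 255)
tk (array([628.7, -70.4]), array([54.4, 53.2]), 68.4, array([628.9, -71. ,  24.1]), 412)
tbr (array([563.2, 328.8]), array([215. , 142.4]), 82.9, array([566.2, 330.4,  21.8]), 881)
tti (array([629. , -13.6]), array([212.3, 143. ]), 84.6, array([632.1, -12.9,  22.2]), 850)
tja (array([ 558.9, -321.8]), array([142.5, 214. ]), 2.7, array([ 559.6, -328.2,   22.3]), 882)
shoehorn (array([327.8,   6.2]), array([ 38.8, 129.8]), 89.7, array([328.1,   3.5,   6.4]), 453)
bottle (array([ 317.3, -179.8]), array([29.1, 29.9]), 0.0, array([ 318.8, -177.6,   51.9]), 151)
blk (array([ 633.7, -161.6]), array([10.4, 10.3]), 46.1, array([ 633.8, -159.2,   12. ]), 12)
wax (array([329.7, 174.4]), array([44. , 52.1]), 26.8, array([331.1, 174.3,  25.8]), 406)
ring (array([643.5, 164.7]), array([50.6, 50.8]), 83.4, array([644.9, 164.7,  17.5]), 201)
tbr [0.56287063 0.32174835 0.00664381]
tti [0.6323569  0.01913227 0.00429707]
tja [ 0.56135404 -0.32594308  0.00287005]
```

```bash
python3 -m inch '[[181,345,-117,0,0,76],[181,345,-117,0,0,76],[181,345,-117,0,0,76],[181,345,-117,0,0,76],[181,345,-117,0,0,76],[181,345,-117,0,0,76],[181,345,-117,0,0,76],[181,345,-117,0,0,76],[181,345,-117,0,0,76],[181,345,-117,0,0,76],[181,345,-117,0,0,76],[181,345,-117,0,0,76]]' 75 15
python3 - <<'E'
from h import *
p,d=ctrl.get_image("wrist");cv2.imwrite("pics/w1.png",p[:,:,::-1]);W=cloud("wrist",d)
m=(W[...,2]>.047)&(W[...,2]<.058)
n,l,st,ce=cv2.connectedComponentsWithStats(m.astype(np.uint8))
for k in range(1,n):
    if st[k,4]>500: print(st[k],cv2.minAreaRect((W[l==k][:,:2]*1000).astype(np.float32)))
E
```

```text
time: 1.6
position: [0.3696, -0.2775, 0.1197]
tool_rot: [2.166, 2.275, 0.0]
ft_force: [-0.3, -0.4, 1.1]
grip_width: 0.859
grip_force: 0.0
[ 256  200   58   55 2410] ((370.8149108886719, -274.74951171875), (41.72858810424805, 41.50981903076172), 5.489524841308594)
```

View pics/w1.png

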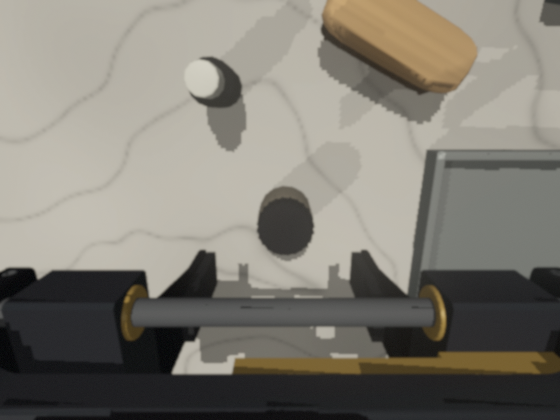

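The wrist view shows the jar lid at (286,226) between the fingers, with clear ground around it. The wrist and top measurements agree within 2.5 mm.

```bash
python3 -m inch '[[0,1,-50,0,0,0],[0,1,-85,0,0,0],[0,1,-100,0,0,0],[0,1,-100,0,0,0],[0,1,-100,0,0,0]]' 75 15
python3 -m inch '[[0,0,0,0,0,0],[0,0,0,0,0,0],[0,0,0,0,0,0],[0,0,0,0,0,0],[0,0,0,0,0,0],[0,0,0,0,0,0]]' 38 15
```

```text
time: 2.28
position: [0.3709, -0.2768, 0.0209]
tool_rot: [2.163, 2.275, 0.0]
ft_force: [-0.4, 0.1, -0.6]
grip_width: 0.862
grip_force: 0.0
time: 3.02
position: [0.3701, -0.2761, 0.0198]
tool_rot: [2.164, 2.276, 0.0]
ft_force: [-0.7, 0.9, 2.1]
grip_width: 0.502
grip_force: 15.0
```

```bash
python3 -m inch '[[0,0,40,0,0,0],[0,0,80,0,0,0],[40,-10,90,0,0,0],[90,-22,90,0,0,0],[140,-34,90,0,0,0],[175,-43,90,0,0,0],[189,-46,80,0,0,0],[189,-46,50,0,0,0],[189,-46,25,0,0,0],[189,-46,12,0,0,0],[189,-46,8,0,0,0],[189,-46,8,0,0,0],[189,-46,8,0,0,0]]'
python3 -m inch '[[0,0,-1,0,0,0],[0,0,-2,0,0,0],[0,0,-2.5,0,0,0],[0,0,-2.5,0,0,0]]'
```

```text
time: 4.65
position: [0.5595, -0.3224, 0.0288]
tool_rot: [2.163, 2.275, 0.001]
ft_force: [-0.2, -0.5, -0.8]
grip_width: 0.503
grip_force: 15.0
time: 5.15
position: [0.5588, -0.322, 0.025]
tool_rot: [-2.165, -2.277, 0.0]
ft_force: [1.7, 0.2, -0.6]
grip_width: 0.501
grip_force: 15.0
```

```bash
python3 -m inch '[[0,0,-0.5,0,0,0],[0,0,-0.5,0,0,0],[0,0,-1,0,0,0],[0,0,-1,0,0,0]]'
```

```text
time: 5.65
position: [0.5588, -0.322, 0.0248]
tool_rot: [2.165, 2.277, -0.0]
ft_force: [-2.7, 1.1, 5.2]
grip_width: 0.5
grip_force: 15.0
```

```bash
python3 -m inch '[[0,0,0,0,0,0],[0,0,0,0,0,0],[0,0,0,0,0,0],[0,0,0,0,0,0],[0,0,40,0,0,0],[0,0,90,0,0,0],[0,0,95,0,0,0]]' 75
python3 -m inch '[[-121,328,0,0,0,86],[-121,328,0,0,0,86],[-121,328,0,0,0,86],[-121,328,0,0,0,86],[-121,328,0,0,0,86],[-121,328,0,0,0,86],[-121,328,0,0,0,86],[-121,328,0,0,0,86],[-121,328,0,0,0,86],[-121,328,0,0,0,86],[-121,328,0,0,0,86]]'
python3 - <<'E'
from h import *
p,d=ctrl.get_image("wrist");cv2.imwrite("pics/w2.png",p[:,:,::-1]);W=cloud("wrist",d)
m=(W[...,2]>.047)&(W[...,2]<.058)
n,l,st,ce=cv2.connectedComponentsWithStats(m.astype(np.uint8))
for k in range(1,n):
    if st[k,4]>500: print(st[k],cv2.minAreaRect((W[l==k][:,:2]*1000).astype(np.float32)))
E
```

```text
time: 6.52
position: [0.5616, -0.3231, 0.1238]
tool_rot: [2.159, 2.271, 0.003]
ft_force: [-0.1, 0.3, -0.1]
grip_width: 0.861
grip_force: 0.0
time: 7.9
position: [0.4378, 0.0059, 0.1189]
tool_rot: [-0.034, -3.141, -0.0]
ft_force: [-0.0, -0.5, 0.4]
grip_width: 0.863
grip_force: 0.0
[ 259  203   58   56 2421] ((437.6055603027344, 8.682901382446289), (41.586997985839844, 41.839778900146484), 50.1295280456543)
```

View pics/w2.png

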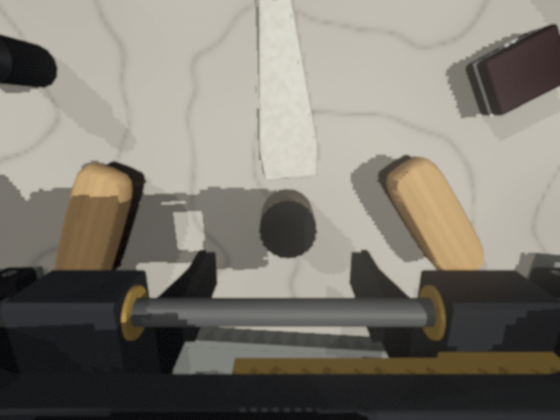

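The jar lid at (288,230) is centred. The shoehorn tip at (290,175) lies off the finger line, and the brushes are clear.

```bash
python3 -m inch '[[0,1,-50,0,0,0],[0,1,-85,0,0,0],[0,1,-99,0,0,0],[0,1,-99,0,0,0],[0,1,-99,0,0,0]]' 75 15
python3 -m inch '[[0,0,0,0,0,0],[0,0,0,0,0,0],[0,0,0,0,0,0],[0,0,0,0,0,0],[0,0,0,0,0,0],[0,0,0,0,0,0]]' 38 15
python3 -m inch '[[0,0,50,0,0,0],[0,0,95,0,0,0],[118,-263,95,0,0,-86],[118,-263,95,0,0,-86],[118,-263,95,0,0,-86],[118,-263,95,0,0,-86],[118,-263,95,0,0,-86],[118,-263,95,0,0,-86],[118,-263,95,0,0,-86],[118,-263,95,0,0,-86],[118,-263,95,0,0,-86],[118,-263,95,0,0,-86],[118,-263,95,0,0,-86]]'
```

```text
time: 8.57
position: [0.4391, 0.007, 0.0213]
tool_rot: [0.031, 3.139, -0.0]
ft_force: [0.2, 1.2, 0.5]
grip_width: 0.866
grip_force: 0.0
time: 9.32
position: [0.438, 0.0073, 0.0203]
tool_rot: [0.03, 3.141, 0.001]
ft_force: [-0.5, 1.4, 4.3]
grip_width: 0.503
grip_force: 15.0
time: 10.95
position: [0.5557, -0.256, 0.1149]
tool_rot: [-2.163, -2.278, 0.0]
ft_force: [0.6, -0.3, -1.7]
grip_width: 0.5
grip_force: 15.0
```

```bash
python3 -m inch '[[0,0,-40,0,0,0],[0,0,-70,0,0,0],[0,0,-84,0,0,0],[0,0,-87,0,0,0],[0,0,-88.5,0,0,0],[0,0,-89.5,0,0,0],[0,0,-90,0,0,0],[0,0,-90.5,0,0,0],[0,0,-90.5,0,0,0]]'
```

```text
time: 12.08
position: [0.5562, -0.2562, 0.0253]
tool_rot: [2.164, 2.276, 0.0]
ft_force: [-1.5, 0.2, 3.6]
grip_width: 0.503
grip_force: 15.0
```

```bash
python3 -m inch '[[0,0,0,0,0,0],[0,0,0,0,0,0],[0,0,0,0,0,0],[0,0,0,0,0,0],[0,0,50,0,0,0],[0,0,95,0,0,0],[0,0,95,0,0,0]]' 78
python3 -m inch '[[-170,537,0,0,0,-8],[-170,537,0,0,0,-8],[-170,537,0,0,0,-8],[-170,537,0,0,0,-8],[-170,537,0,0,0,-8],[-170,537,0,0,0,-8],[-170,537,0,0,0,-8],[-170,537,0,0,0,-8],[-170,537,0,0,0,-8],[-170,537,0,0,0,-8],[-170,537,0,0,0,-8],[-170,537,0,0,0,-8]]' 82
python3 - <<'E'
from h import *
p,d=ctrl.get_image("wrist");cv2.imwrite("pics/w3.png",p[:,:,::-1]);W=cloud("wrist",d)
m=(W[...,2]>.016)&(W[...,2]<.024)
n,l,st,ce=cv2.connectedComponentsWithStats(m.astype(np.uint8))
for k in range(1,n):
    if st[k,4]>500: print(st[k],cv2.minAreaRect((W[l==k][:,:2]*1000).astype(np.float32)))
p,d=ctrl.get_image("top");W=cloud("top",d)
for a in((422,186),(391,186),(357,186)):print(blob(W,a,18,.05,.07))
E
```

```text
time: 12.95
position: [0.5587, -0.2569, 0.1241]
tool_rot: [2.159, 2.271, 0.004]
ft_force: [0.2, -0.3, -0.6]
grip_width: 0.895
grip_force: 0.0
time: 14.45
position: [0.3864, 0.2792, 0.1191]
tool_rot: [2.321, 2.117, -0.002]
ft_force: [-0.3, 0.5, -0.6]
grip_width: 0.944
grip_force: 0.0
[ 397    0  163  265 3993] ((559.53466796875, 320.8773193359375), (191.68521118164062, 137.6365966796875), 82.8297119140625)
[ 249  178   69   66 3511] ((387.2292785644531, 284.42523193359375), (55.09663772583008, 55.467960357666016), 28.573436737060547)
(array([ 557.4, -389.1]), array([40.6, 40.5]), 5.8, array([ 558.1, -387.4,   56.6]), 244)
(array([ 557.3, -323.4]), array([40. , 40.3]), 2.4, array([ 557.9, -323. ,   56.2]), 247)
(array([ 554.6, -256.1]), array([37.4, 40.7]), 88.9, array([ 555.3, -257.1,   57.1]), 239)
```

View pics/w3.png

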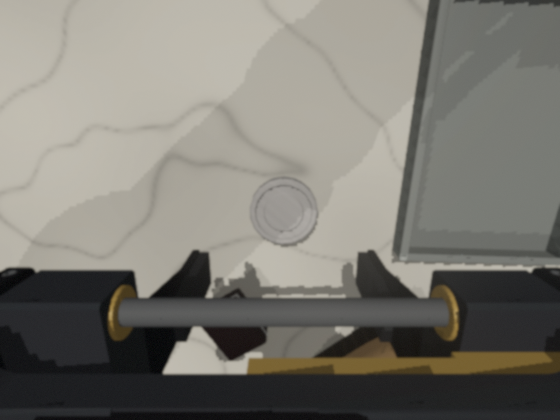

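The tin at (284,211) is between the fingers, and all three jars stand in the jar tray.

```bash
python3 -m inch '[[0,2,-50,0,0,0],[0,2,-85,0,0,0],[0,2,-100,0,0,0],[0,2,-103.5,0,0,0],[0,2,-103.5,0,0,0],[0,2,-103.5,0,0,0]]' 
python3 -m inch '[[0,0,0,0,0,0],[0,0,0,0,0,0],[0,0,0,0,0,0],[0,0,0,0,0,0],[0,0,0,0,0,0],[0,0,0,0,0,0]]' 50 15
python3 -m inch '[[0,0,30,0,0,0],[0,0,80,0,0,0],[0,0,90,0,0,0],[0,0,90,0,0,0]]'
```

```text
time: 15.3
position: [0.3868, 0.2835, 0.0173]
tool_rot: [2.318, 2.119, 0.004]
ft_force: [1.0, 0.1, -0.3]
grip_width: 0.945
grip_force: 0.0
time: 16.05
position: [0.3859, 0.283, 0.0162]
tool_rot: [2.318, 2.12, 0.0]
ft_force: [-0.2, 0.1, 1.8]
grip_width: 0.638
grip_force: 15.0
time: 16.55
position: [0.3861, 0.2828, 0.1062]
tool_rot: [2.318, 2.119, 0.001]
ft_force: [-0.4, 0.2, -1.5]
grip_width: 0.636
grip_force: 15.0
```

```bash
python3 -m inch '[[247,-257,0,0,0,0],[247,-257,0,0,0,0],[247,-257,0,0,0,0],[247,-257,0,0,0,0],[247,-257,0,0,0,0],[247,-257,0,0,0,0],[247,-257,0,0,0,0],[247,-257,0,0,0,0],[247,-257,0,0,0,0],[247,-257,-40,0,0,0],[247,-257,-70,0,0,0],[247,-257,-80,0,0,0],[247,-257,-82,0,0,0],[247,-257,-83.5,0,0,0],[247,-257,-84.5,0,0,0],[247,-257,-85,0,0,0],[247,-257,-85.5,0,0,0],[247,-257,-85.5,0,0,0]]'
```

```text
time: 18.8
position: [0.6331, 0.0259, 0.0212]
tool_rot: [2.318, 2.12, 0.0]
ft_force: [-0.2, 0.5, 3.3]
grip_width: 0.638
grip_force: 15.0
```

```bash
python3 -m inch '[[0,0,0,0,0,0],[0,0,0,0,0,0],[0,0,0,0,0,0],[0,0,0,0,0,0],[0,0,40,0,0,0],[0,0,90,0,0,0],[0,0,100,0,0,0]]' 75
python3 -m inch '[[-196,96,9,0,0,-51],[-196,96,9,0,0,-51],[-196,96,9,0,0,-51],[-196,96,9,0,0,-51],[-196,96,9,0,0,-51],[-196,96,9,0,0,-51],[-196,96,9,0,0,-51],[-196,96,9,0,0,-51],[-196,96,9,0,0,-51]]' 70
python3 - <<'E'
from h import *
p,d=ctrl.get_image("wrist");cv2.imwrite("pics/w4.png",p[:,:,::-1]);W=cloud("wrist",d)
print(ctrl.get_state()["joint_positions"])
m=(W[...,2]>.036)&(W[...,2]<.048)
n,l,st,ce=cv2.connectedComponentsWithStats(m.astype(np.uint8))
for k in range(1,n):
    if st[k,4]>500: print(st[k],cv2.minAreaRect((W[l==k][:,:2]*1000).astype(np.float32)))
p,d=ctrl.get_image("top");W=cloud("top",d)
for a in((288,157),(245,152)):print(blob(W,a,20,.018,.04))
E
```

```text
time: 19.68
position: [0.6352, 0.0267, 0.1246]
tool_rot: [2.315, 2.117, 0.008]
ft_force: [0.3, 0.3, -0.1]
grip_width: 0.86
grip_force: 0.0
time: 20.8
position: [0.4369, 0.122, 0.1294]
tool_rot: [-3.005, -0.916, 0.001]
ft_force: [-0.4, -0.5, -1.4]
grip_width: 0.806
grip_force: 0.0
[ 0.43437333  0.01957061 -0.76247088  2.02788019  0.01475138  1.09992539
 -1.31372935]
[ 255  153   52  126 5860] ((437.955322265625, 124.69281768798828), (103.00735473632812, 39.673057556152344), 33.90553665161133)
(array([629.3, -71.1]), array([53.2, 54.1]), 90.0, array([629.1, -71. ,  24.2]), 404)
(array([632. ,  24.6]), array([54. , 53.4]), 45.9, array([631.7,  25.5,  23.7]), 407)
```

View pics/w4.png

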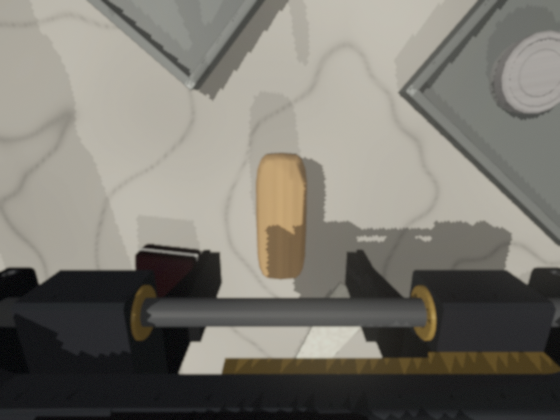

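The brush at (281,215) is aligned with the fingers, which are clear of the wax block.

```bash
python3 -m inch '[[0,1,-50,0,0,0],[0,1,-85,0,0,0],[0,1,-100,0,0,0],[0,1,-101,0,0,0],[0,1,-101,0,0,0]]' 
python3 -m inch '[[0,0,0,0,0,0],[0,0,0,0,0,0],[0,0,0,0,0,0],[0,0,0,0,0,0],[0,0,0,0,0,0],[0,0,0,0,0,0]]' 34 15
python3 -m inch '[[0,0,30,0,0,0],[0,0,70,0,0,0],[0,0,80,0,0,0],[132,256,80,0,0,-41],[132,256,80,0,0,-41],[132,256,80,0,0,-41],[132,256,80,0,0,-41],[132,256,80,0,0,-41],[132,256,80,0,0,-41],[132,256,80,0,0,-41],[132,256,80,0,0,-41],[132,256,80,0,0,-41],[132,256,80,0,0,-41]]'
python3 -c "
from h import *
print(ctrl.get_state()['joint_positions'])"
```

```text
time: 21.52
position: [0.438, 0.1233, 0.0297]
tool_rot: [3.005, 0.915, 0.003]
ft_force: [-0.5, 1.4, 0.7]
grip_width: 0.806
grip_force: 0.0
time: 22.28
position: [0.4369, 0.123, 0.0287]
tool_rot: [3.005, 0.916, 0.0]
ft_force: [-1.7, -0.1, 2.9]
grip_width: 0.458
grip_force: 15.0
time: 23.9
position: [0.5692, 0.3778, 0.1091]
tool_rot: [3.135, -0.197, 0.001]
ft_force: [0.6, 0.8, -1.0]
grip_width: 0.455
grip_force: 15.0
[-0.12335754  0.5710189  -0.69915841  1.48755098  0.38029719  1.22131191
 -2.57121047]
```

```bash
python3 -m inch '[[0,0,-30,0,0,0],[0,0,-60,0,0,0],[0,0,-70,0,0,0],[0,0,-70,0,0,0],[0,0,-72,0,0,0],[0,0,-73.5,0,0,0],[0,0,-74.5,0,0,0],[0,0,-75,0,0,0],[0,0,-75.5,0,0,0],[0,0,-75.5,0,0,0]]'
python3 -c "
from h import *
print(ctrl.get_state()['joint_positions'])"
```

```text
time: 25.15
position: [0.5689, 0.3791, 0.0338]
tool_rot: [3.135, -0.195, 0.001]
ft_force: [-1.9, -2.5, 5.3]
grip_width: 0.456
grip_force: 15.0
[-0.14860224  0.64366262 -0.66123977  1.54241389  0.42600901  1.10312621
 -2.60196765]
```

```bash
python3 -m inch '[[0,0,0,0,0,0],[0,0,0,0,0,0],[0,0,0,0,0,0],[0,0,0,0,0,0],[0,0,40,0,0,0],[0,0,90,0,0,0],[0,0,95,0,0,0]]' 60
python3 -m inch '[[-130,-522,0,0,0,163],[-130,-522,0,0,0,163],[-130,-522,0,0,0,163],[-130,-522,0,0,0,163],[-130,-522,0,0,0,163],[-130,-522,0,0,0,163],[-130,-522,0,0,0,163],[-130,-522,0,0,0,163],[-130,-522,0,0,0,163],[-130,-522,0,0,0,163],[-130,-522,0,0,0,163],[-130,-522,0,0,0,163],[-130,-522,0,0,0,163],[-130,-522,0,0,0,163],[-130,-522,0,0,0,163],[-130,-522,0,0,0,163],[-130,-522,0,0,0,163],[-130,-522,0,0,0,163],[-130,-522,0,0,0,163]]' 70
python3 - <<'E'
from h import *
p,d=ctrl.get_image("wrist");cv2.imwrite("pics/w5.png",p[:,:,::-1]);W=cloud("wrist",d)
print(ctrl.get_state()["joint_positions"])
m=(W[...,2]>.036)&(W[...,2]<.048)
n,l,st,ce=cv2.connectedComponentsWithStats(m.astype(np.uint8))
for k in range(1,n):
    if st[k,4]>500: print(st[k],cv2.minAreaRect((W[l==k][:,:2]*1000).astype(np.float32)))
p,d=ctrl.get_image("top");W=cloud("top",d)
print(blob(W,(103,182),40,.037,.06))
E
```

```text
time: 26.02
position: [0.5708, 0.3811, 0.133]
tool_rot: [-3.131, 0.194, -0.01]
ft_force: [-0.3, 1.6, -1.6]
grip_width: 0.693
grip_force: 0.0
time: 28.4
position: [0.4386, -0.1429, 0.1278]
tool_rot: [-0.658, -3.071, -0.0]
ft_force: [0.2, 0.3, -0.4]
grip_width: 0.804
grip_force: 0.0
[ 1.05933791  0.0469275  -0.80907732  2.01194465  0.03797456  1.09779633
  1.38230415]
[146  67  43  49 582] ((318.9542236328125, -176.36196899414062), (25.379741668701172, 30.323745727539062), 57.48553466796875)
[ 258  155   51  127 5914] ((438.13336181640625, -142.94534301757812), (39.87054443359375, 103.76063537597656), 66.75257110595703)
(array([568.4, 375.6]), array([ 41.2, 103.4]), 82.9, array([567.9, 374. ,  47.5]), 696)
```

View pics/w5.png

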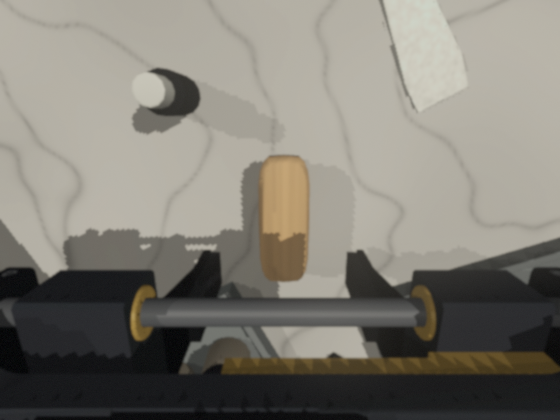

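The second brush, at (285,217), is aligned, and brush one is correctly in its tray.

```bash
python3 -m inch '[[0,0,-50,0,0,0],[0,0,-85,0,0,0],[0,0,-99,0,0,0],[0,0,-99.5,0,0,0],[0,0,-99.5,0,0,0]]' 
python3 -m inch '[[0,0,0,0,0,0],[0,0,0,0,0,0],[0,0,0,0,0,0],[0,0,0,0,0,0],[0,0,0,0,0,0],[0,0,0,0,0,0]]' 34 15
python3 -m inch '[[0,0,30,0,0,0],[0,0,70,0,0,0],[0,0,80,0,0,0],[118,423,80,0,0,17],[118,423,80,0,0,17],[118,423,80,0,0,17],[118,423,80,0,0,17],[118,423,80,0,0,17],[118,423,80,0,0,17],[118,423,80,0,0,17],[118,423,80,0,0,17],[118,423,80,0,0,17],[118,423,80,0,0,17],[118,423,80,0,0,17],[118,423,80,0,0,17]]'
python3 -c "
from h import *
print(ctrl.get_state()['joint_positions'])"
```

```text
time: 29.12
position: [0.44, -0.1434, 0.0298]
tool_rot: [0.656, 3.07, -0.001]
ft_force: [-0.3, -0.0, -0.0]
grip_width: 0.805
grip_force: 0.0
time: 29.88
position: [0.4389, -0.143, 0.0287]
tool_rot: [0.656, 3.072, -0.0]
ft_force: [-0.3, 0.4, 2.8]
grip_width: 0.458
grip_force: 15.0
time: 31.75
position: [0.5573, 0.2787, 0.1088]
tool_rot: [0.198, 3.135, -0.001]
ft_force: [-1.2, 0.4, -0.8]
grip_width: 0.455
grip_force: 15.0
[ 0.21659351  0.53033296 -0.94288207  1.64592787  0.45526944  1.20135558
  0.61525048]
```

```bash
python3 -m inch '[[0,0,-30,0,0,0],[0,0,-60,0,0,0],[0,0,-70,0,0,0],[0,0,-70,0,0,0],[0,0,-72,0,0,0],[0,0,-73.5,0,0,0],[0,0,-74.5,0,0,0],[0,0,-75,0,0,0],[0,0,-75.5,0,0,0],[0,0,-75.5,0,0,0]]'
python3 -m inch '[[0,0,0,0,0,0],[0,0,0,0,0,0],[0,0,0,0,0,0],[0,0,0,0,0,0],[0,0,40,0,0,0],[0,0,90,0,0,0],[0,-100,150,0,0,0],[0,-150,150,0,0,0],[0,-150,150,0,0,0],[0,-150,150,0,0,0]]' 60
python3 - <<'E'
from h import *
p,d=ctrl.get_image("top");cv2.imwrite("pics/top9.png",p[:,:,::-1]);W=cloud("top",d)
for n,uv,r,a,b in [("b1",(103,182),30,.037,.06),("b2",(152,185),28,.037,.06),("jk",(422,186),16,.05,.07),("j1",(391,186),16,.05,.07),("j2",(357,186),16,.05,.07),("tk",(288,157),20,.018,.04),("t",(245,152),20,.018,.04)]: print(n,blob(W,uv,r,a,b))
E
```

```text
time: 33.0
position: [0.557, 0.2801, 0.0338]
tool_rot: [0.195, 3.135, -0.0]
ft_force: [-1.9, -1.6, 6.0]
grip_width: 0.459
grip_force: 15.0
time: 34.25
position: [0.5581, 0.1257, 0.1837]
tool_rot: [0.206, 3.133, -0.003]
ft_force: [-0.5, 0.4, -0.3]
grip_width: 0.687
grip_force: 0.0
b1 (array([568.1, 375.8]), array([ 42.3, 103.8]), 84.9, array([567.8, 373.7,  47.5]), 700)
b2 (array([547.8, 278.4]), array([40. , 87.8]), 86.1, array([535.1, 281.9,  47.6]), 414)
jk (array([ 558.2, -388.4]), array([40.9, 40.2]), 74.2, array([ 558.3, -388.2,   57.1]), 246)
j1 (array([ 557.4, -322.9]), array([40.4, 41. ]), 0.1, array([ 557.9, -322.8,   56.7]), 251)
j2 (array([ 554.9, -254. ]), array([33.2, 40.5]), 88.3, array([ 555.4, -255.2,   56.6]), 206)
tk (array([629.3, -71.1]), array([54.4, 53.3]), 0.3, array([629. , -71. ,  23.7]), 410)
t (array([633. ,  23.7]), array([55. , 52.4]), 35.6, array([632.1,  23.3,  23.8]), 387)
```

View pics/top9.png

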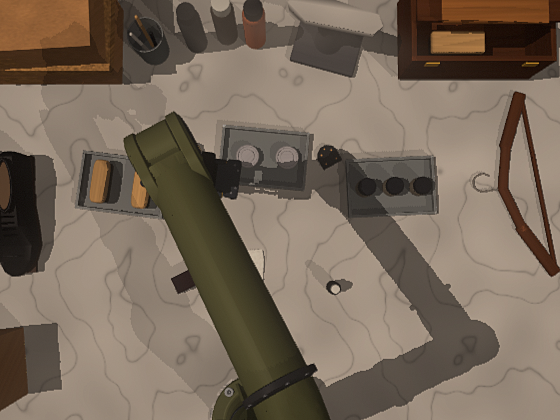

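Everything is in its tray: brushes at (98,181) and (140,185), tins at (246,157) and (287,157), and jars at (367,186), (395,186) and (422,186). All heights match the tray floor, and the gripper is clear. I'll hand in now.

```bash
python3 -c "
from bench import ctrl
print(ctrl.close_job())"
```

```text
the job is handed in; nothing more can be done
None
```

The job is handed in: both jars, the tin and both brushes were set down flat in their trays in about 35 s, the kept jar and tin were not moved, and the last top picture confirmed it, with the arm hiding part of the second brush.

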